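Tip the marked wax block onto its back and butt it to the sawing-board fence

TASK

Get the green wax block ready for sawing: with the fingertips, tip it over on the sawing board so that it lies flat with its marked face up, then push it along until its end sits snug and square against the board's wooden fence. Only push it, gently, as wax dents: never grip it or lift it off the board. Leave the jar, the blue wax slab and the file where they are.

Things in the scene. Friction and masses are not known exactly. Their poses are not given: they have to be found in the camera images.
- board: Beech sawing board 280 x 280 mm, fixed, on a blue ribbed mat (340 x 330 mm). Origin: centre of the mat's underside on the bench (z = 0); the board's face is 21 mm above. z up, x points away from the fence, y along it. The fence, a wooden strip at x = -140 to -120 mm, stands 24 mm above the board's face and runs from y = -110 to +140 mm.
- fence_face (a point): Point on the fence's working face at the height of the board's upper face, 120 mm from the board's centre along -x. Axes as the board's: x points from the fence out over the board.
- block: Dark green wax block 36 x 64 x 90 mm, 0.2 kg, loose, at first standing on end on the board, its back to the fence (turned up to 20 degrees), its middle 150 to 180 mm from the fence face. Origin: centre of its foot end. x (36 mm) points out of the marked face, y along the 64 mm width, z along the length. Pushed near the top it tips over its far lower edge; pushed low it may only slide.
- marked_face (a point): Centre of the block's marked 64 x 90 mm face: ring outline (two circles), centre line and two saw lines scribed in white. The centre line runs on 14 mm over the edge onto the end that is at first on top, so the marked side can be told from above. Axes as the block's: x points out of the face.
- block_center (a point): Centre of the block's volume, 45 mm from either end; axes as the block's. About 66 mm above the bench while it stands, 39 mm when it lies on its back on the board.
- block_top (a point): Centre of the block's end that is at first on top (36 x 64 mm, with the end of the centre line); axes as the block's. This end points to the fence once the block has been tipped, and goes against it.
- jar: Bystander: small glass jar with aluminium cap, 52 mm across, 60 mm high, standing on the bench beside the mat, to the left or right. Origin: centre of its underside.
- blue_slab: Bystander: blue wax slab 24 x 42 x 72 mm standing on end on the bench beside the mat, on the side opposite the jar; it falls over if knocked. Origin: centre of its underside, z up.
- file: Bystander: file with a wooden handle, 260 mm long, 27 mm high at the handle, lying on the bench along the mat's edge farthest from the fence. Origin: on the bench at the middle of its length; its y axis runs from handle to tip.
Mind the look-alikes: they are no part of the job. What is shaped like the block but orange or yellow is not meant.

How it is judged:
On the way, in this order (a step that is already met when the one before it is completed fails the run):
1. the block lies on its back on the board, marked face up (angle between block's own x axis and vertical below 0.1 rad and z of block_center in the frame of board below 0.045 m), for 0.1 s.
2. its end is snug and square against the fence (x of block_top in the frame of fence_face below 0.004 m and angle between the z axis of block and the x axis of board, either way round below 0.07 rad and angle between block's own x axis and vertical below 0.08 rad), for 0.1 s.
At the end, for the whole second after the job is handed in: The block lies at rest on its back on the board, flat within 4.5 degrees, marked face up, its end within 4 mm of the fence face and square to it within 4 degrees, 100 mm at most along the fence from the board's middle line; bystanders within 20 mm of their places (all of step 2 and z of block_center in the frame of board between 0.034 and 0.045 m and x of block_top in the frame of fence_face above -0.004 m and y of block_center in the frame of board between -0.1 and 0.1 m and linear speed of block below 0.01 m/s and distance of each of jar, blue_slab, file from where it was at the start of the episode below 0.02 m); the robot touches nothing.
It fails at once if the block is lifted off the board (its centre rises 12 mm above its standing height, or 14 mm above its lying height while flat) (z of block_center in the frame of board above 0.078 m or (angle between block's own x axis and vertical below 0.2 rad and z of block_center in the frame of board above 0.053 m)).
It fails at once if the block is gripped or pushed hard (over 35 N) (contact force between the fingers and block above 35 N).
It fails at once if the block is knocked off the board (z of block_center in the frame of board below 0.03 m).
It fails at once if a bystander is knocked aside or over (distance of any of jar, blue_slab, file from where it was at the start of the episode above 0.02 m or angle between any of blue_slab, jar's own z axis and vertical above 0.5 rad).
It also fails if it takes over 67 s, if anything falls off the work surface, if the arm or the gripper's body presses on something with over 40 N, if the wrist force passes 120 N, or if a joint passes its speed limit or range.

ROBOT

A 7-joint arm with a two-finger parallel gripper is mounted at the origin on the work surface. World frame = base frame: x ahead of the robot, y to its left, z up, the work surface at z = 0. Lengths are in m, angles in rad, forces in N, time in s.
With the tool pointing down it reaches from about 0.35 to 0.9 m from the base axis. Payload 8.1 kg.
Tool frame: the origin (TCP) lies midway between the tips of the shut fingers; the grasp point (between the pads) lies 19 mm behind it; z points along the fingers, y is the line along which they close (so a half turn about z gives the same grasp; the last joint's range is limited). The gripper opens to 92 mm and grips with 3 to 60 N. Pads are 19 mm wide; open, the fingers measure 130 mm over their backs; the gripper's body (75 mm by 190 mm) begins 47 mm behind the grasp point.
Start: joints at [-1.447, 0.434, 0.025, 1.573, -0.012, 1.134, -0.075], TCP at [0.141, 0.609, 0.227] pointing down, gripper open.
Joint ranges: [-2.62, 2.62], [-0.44, 2.09], [-1.27, 1.32], [0.08, 2.57], [-1.32, 4.46], [0.12, 2], [-2.74, 2.74]. Speed limits (rad/s): [2.22, 2.22, 3.01, 3.01, 3.14, 3.14, 3.14].

INTERFACE

Orientations are given as a rotation vector (axis times angle).
In Python, from cell import observe, get_image, camera_model, sign_off, recognise, silhouettes gives the robot as it stands.
- The arm moves only by the tool apply_moves, never from a script. Its argument "motion" is a list of rows, each an object of numbers: "x", "y", "z": the shift along the world's x, y, z in cm; "yaw": the turn about the world's z in degrees; "hand": the opening, from -1 (shut) to 1 (fully open), so that 0 is half open. In form: [{"x": .., "y": .., "z": .., "yaw": .., "hand": ..}, ...]. A call has 1 to 10 rows; each row is the pose to reach, as a shift and turn from the pose commanded when the call began; what a row does not reach only later rows make up. A row lasts 1/8 s, in which the tool goes at most 62.5 mm and 10.7 degrees, less where a joint would pass 70% of its speed; a pose out of reach is approached as far as the arm can. A call with a gripper value outside its range is refused whole. The fingers move at their own pace and stop on an object; "newtons" is the grip in N (left out, the last holds). Time passes only in rows, so rows that repeat a pose let the fingers close. It gives the time, the measured TCP pose, the force, the opening and the grip force at its end, in the units of the state.
- observe(): the state, without advancing time (a new reading comes with each control period).
- get_image(name): name is "scene" or "top" or "wrist"; returns the picture (400x640x3 uint8, blue, green, red); there is no depth.
- camera_model(name): a dict with "camera_matrix" (3x3 intrinsics, pixels), "T" (4x4, takes a point from camera to world coordinates). Camera axes: x right, y up, looking along -z (the intrinsics and any distortion apply to the point x, -y, -z); pixel columns grow to the right and rows downward; lengths in m; the calibration is good to about 2 mm. A picture is of the moment at which its call begins: read the wrist's pose just before it. camera_model takes no time and is no camera call; for the wrist camera it gives the pose at the moment of the call.
- sign_off(): hands the job in; it is judged then, once.
Trained networks look in the newest picture that a camera, given by its name, has taken for a name from the list of things; names that differ only in an ending like _2 or _b are one class to them, and where a whole thing is asked for, a point or a joint stands for the part that bears it (a point fixed in the world has none). Each returns a list of dicts, best first, with "p" (0 to 1); they miss things now and then, are a little off and sometimes report something else, mostly with a low value. They report only what shows in the picture. A call takes as long as a camera call. They do not tell look-alikes from the thing itself.
- recognise(query, camera): "rect" ([left, top, right, bottom] in pixels, round what is visible of it).
- silhouettes(query, camera): "mask" (400x640 bool, what is visible of it) and "rect" ([left, top, right, bottom] in pixels, round what is visible of it).
The state is a dict: "clock": time; "joints": joint angles; "dq": joint speeds; "joint_efforts": joint torques, N m; "position": TCP position; "ee_rot": TCP orientation; "force": force on the tool from outside, world axes, zero at the start; "ft_torque": the same for the moment, N m; "width": opening from 0.0 (shut) to 1.0 (fully open); "gripper_force": force on a finger pad.
Only numpy, scipy, OpenCV 4.12 (cv2) and the standard library are available. Lean on these libraries where they do the work, as an engineer would, in place of code of your own. Each camera call takes 0.05 s, during which the arm holds its last target. There are 200 camera calls.

## Working session

There is one attempt and no reset: what is moved stays moved. The work goes in short steps, Python scripts to look and compute and a tool call to move; the robot and the scene stay as the last step left them, time stands still between calls to the robot, and variables do not carry over. Pictures are saved under pics/ and viewed, at most 10 in all, crops included, and the job is handed in when it is done.

Besides the shell and the picture viewer there is one more tool, called after "Request:" as name([rows], argument=value, ...), one row to a line, values as JSON. apply_moves: Moves the arm, as the interface text tells. Its arguments: {"type":"object","properties":{"motion":{"type":"array","items":{"type":"object","properties":{"x":{"type":"number"},"y":{"type":"number"},"z":{"type":"number"},"yaw":{"type":"number"},"hand":{"type":"number"}}}},"newtons":{"type":"number"}},"required":["motion"]}

```bash
mkdir -p pics; ls; python3 - <<'E'
from cell import *
import cv2,numpy as np
s=observe();print(s['clock'],s['position'],s['ee_rot'],s['force'],s['width'])
for c in ['top','scene']:
    im=get_image(c);cv2.imwrite(f'pics/{c}0.png',im)
    m=camera_model(c);print(c,np.round(m['camera_matrix'],1).tolist(),np.round(m['T'],3).tolist(),m.keys())
    for q in ['block','board','jar','blue_slab','file']:
        print(q,[(round(float(r['p']),2),np.round(r['rect']).tolist()) for r in recognise(q,c)])
E
```

```text
pics
0.0 [0.14050793 0.60847075 0.22595174] [-3.55676090e-01 -3.12136605e+00  2.48274521e-03] [0.35694547 1.27552837 0.64891064] 0.9980633180598271
top [[458.2, 0.0, 314.0], [0.0, 458.2, 196.9], [0.0, 0.0, 1.0]] [[0.006, 0.993, -0.121, 0.512], [-1.0, 0.006, -0.001, 0.031], [-0.001, 0.121, 0.993, 0.927], [0.0, 0.0, 0.0, 1.0]] dict_keys(['camera_matrix', 'T'])
block [(0.87, [313.0, 191.0, 350.0, 216.0]), (0.87, [424.0, 110.0, 461.0, 158.0]), (0.58, [165.0, 270.0, 215.0, 302.0])]
board [(0.88, [236.0, 138.0, 404.0, 313.0])]
jar [(0.68, [412.0, 219.0, 442.0, 240.0])]
blue_slab [(0.79, [194.0, 222.0, 219.0, 244.0])]
file [(0.97, [262.0, 110.0, 392.0, 123.0])]
scene [[369.7, 0.0, 318.6], [0.0, 369.7, 201.5], [0.0, 0.0, 1.0]] [[0.298, -0.822, 0.486, 1.026], [0.955, 0.262, -0.142, -0.068], [-0.011, 0.506, 0.862, 0.847], [0.0, 0.0, 0.0, 1.0]] dict_keys(['camera_matrix', 'T'])
block [(0.78, [204.0, 280.0, 234.0, 318.0]), (0.73, [362.0, 131.0, 390.0, 162.0])]
board [(0.56, [227.0, 150.0, 386.0, 296.0])]
jar [(0.77, [204.0, 212.0, 231.0, 241.0])]
blue_slab []
file [(0.69, [270.0, 274.0, 379.0, 316.0])]
```

View pics/top0.png

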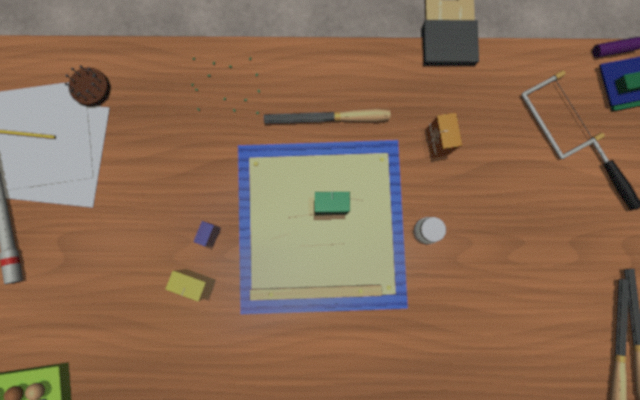

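View pics/scene0.png

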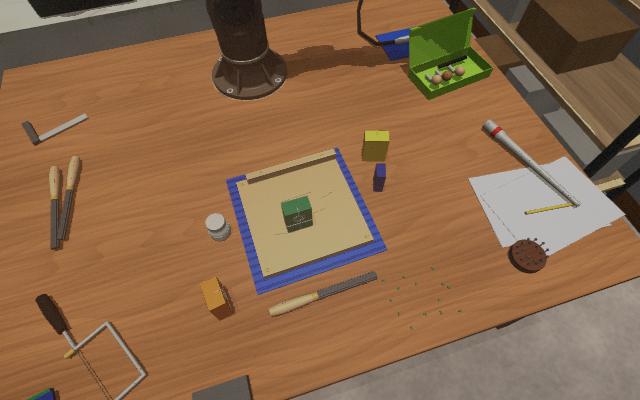

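The green block at top (332,203) stands on the board. Possible confusions are the orange block (445,135), the yellow block (187,286) and a small green piece on blue (630,80). I choose the one on the board. Next: a close crop and the geometry.

```bash
cat > h.py <<'E'
from cell import *
import cv2,numpy as np
def ray(c,uv,z,m=None):
    m=m or camera_model(c);K,T=m['camera_matrix'],m['T']
    uv=np.atleast_2d(uv).astype(float)
    d=np.c_[(uv[:,0]-K[0,2])/K[0,0],-(uv[:,1]-K[1,2])/K[1,1],-np.ones(len(uv))]@np.array(T)[:3,:3].T
    o=np.array(T)[:3,3];return o+d*((z-o[2])/d[:,2])[:,None]
def rect(c,mask,z):
    cs=max(cv2.findContours(mask.astype(np.uint8),0,1)[0],key=cv2.contourArea).reshape(-1,2)
    p=ray(c,cs,z)[:,:2]
    r=cv2.minAreaRect((p*1000).astype(np.float32));return np.array(r[0]),r[1],r[2]
E
python3 - <<'E'
from h import *
im=cv2.imread('pics/top0.png')
cr=cv2.resize(im[170:310,240:410],None,fx=4,fy=4,interpolation=2);cv2.imwrite('pics/crop.png',cr)
hsv=cv2.cvtColor(im,cv2.COLOR_BGR2HSV)
mat=np.zeros(im.shape[:2],bool);mat[130:320,232:412]=cv2.inRange(hsv,(105,120,60),(130,255,255))[130:320,232:412]>0
print('mat',rect('top',mat,0.01))
get_image('top')
s=silhouettes('board','top')[0]['mask'];print('board',rect('top',s,.021))
g=np.zeros(im.shape[:2],bool);g[180:225,300:360]=cv2.inRange(hsv,(60,80,30),(95,255,255))[180:225,300:360]>0
v=hsv[...,2]
print(v[186:220,332].tolist(), hsv[198,332])
top=g&(v>100);print('top',top.sum(),rect('top',top,.111))
cs=[]
for q,z in [('jar',.06),('blue_slab',.072),('file',.015)]:
    for r in silhouettes(q,'top')[:1]: print(q,rect('top',r['mask'],z))
E
```

```text
mat (array([632.75592041,  21.67718506]), (204.3981475830078, 323.1494140625), 1.9800575971603394)
board (array([567.75366211,  19.18754578]), (337.1669921875, 325.14593505859375), 2.321323871612549)
[179, 175, 174, 173, 169, 163, 146, 134, 136, 135, 135, 136, 138, 142, 143, 142, 141, 142, 140, 142, 145, 142, 144, 146, 135, 107, 67, 45, 60, 94, 113, 119, 134, 151] [ 72  85 138]
top 654 (array([603.21588135,   0.74349785]), (34.252708435058594, 59.264400482177734), 0.354195773601532)
jar (array([ 556.6807251 , -184.96737671]), (51.69022750854492, 59.8976936340332), 26.644384384155273)
blue_slab (array([564.27496338,  20.39663696]), (317.2749328613281, 309.0274353027344), 2.261047840118408)
file (array([790.22454834,   8.63459778]), (25.789472579956055, 258.8672790527344), 2.612342119216919)
```

View pics/crop.png

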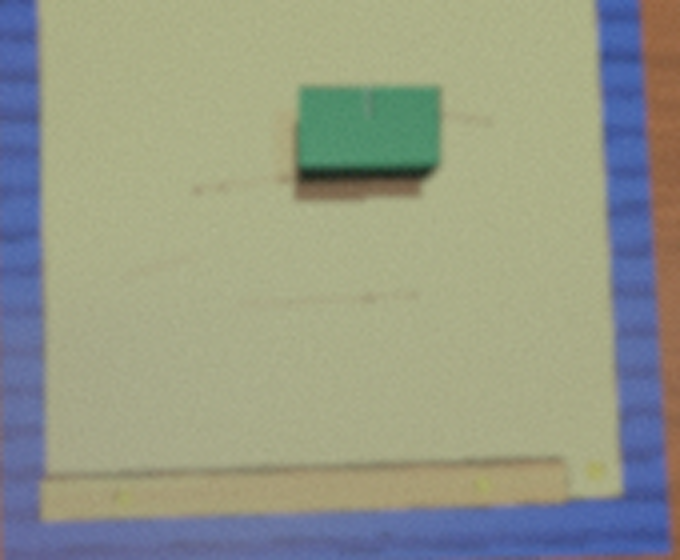

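Request:
apply_moves([
  {"x":5,"y":-6,"yaw":2,"hand":-0.57},
  {"x":9,"y":-10.5,"yaw":4,"hand":-0.57},
  {"x":13,"y":-15,"yaw":6,"hand":-0.57},
  {"x":17,"y":-20,"yaw":8,"hand":-0.57},
  {"x":21,"y":-24.5,"yaw":10,"hand":-0.57},
  {"x":25,"y":-29,"yaw":12,"hand":-0.57},
  {"x":29,"y":-34,"yaw":14,"hand":-0.57},
  {"x":33,"y":-38.5,"yaw":14,"hand":-0.57},
  {"x":37,"y":-43,"yaw":14,"hand":-0.57},
  {"x":41,"y":-48,"yaw":14,"hand":-0.57},
], newtons=10)

```text
schema error: expected keys x, y, z, yaw, hand
```

Request:
apply_moves([
  {"x":4,"y":-4.5},
  {"x":8,"y":-9},
  {"x":11,"y":-12.8},
  {"x":11,"y":-12.8},
  {"x":11,"y":-12.8},
])

```text
schema error: expected keys x, y, z, yaw, hand
```

Request:
apply_moves([
  {"x":5,"y":-6,"z":0,"yaw":2,"hand":-0.57},
  {"x":9,"y":-10.5,"z":0,"yaw":4,"hand":-0.57},
  {"x":13,"y":-15,"z":0,"yaw":6,"hand":-0.57},
  {"x":17,"y":-20,"z":0,"yaw":8,"hand":-0.57},
  {"x":21,"y":-24.5,"z":0,"yaw":10,"hand":-0.57},
  {"x":25,"y":-29,"z":0,"yaw":12,"hand":-0.57},
  {"x":29,"y":-34,"z":0,"yaw":14,"hand":-0.57},
  {"x":33,"y":-38.5,"z":0,"yaw":14,"hand":-0.57},
  {"x":37,"y":-43,"z":0,"yaw":14,"hand":-0.57},
  {"x":41,"y":-48,"z":0,"yaw":14,"hand":-0.57},
], newtons=10)

```text
clock: 2.1
position: [0.5478, 0.1326, 0.227]
ee_rot: [-0.028, 3.141, 0.001]
force: [0.8, 1.3, 0.4]
width: 0.217
gripper_force: 0.0
```

Request:
apply_moves([
  {"x":4,"y":-4.5,"z":0,"yaw":0,"hand":-0.57},
  {"x":8,"y":-9,"z":0,"yaw":0,"hand":-0.57},
  {"x":11,"y":-12.8,"z":0,"yaw":0,"hand":-0.57},
  {"x":11,"y":-12.8,"z":0,"yaw":0,"hand":-0.57},
  {"x":11,"y":-12.8,"z":0,"yaw":0,"hand":-0.57},
])

```text
clock: 2.72
position: [0.6562, 0.0067, 0.2264]
ee_rot: [0.028, -3.141, -0.001]
force: [-0.1, -0.4, -0.3]
width: 0.214
gripper_force: 0.0
```

```bash
python3 - <<'E'
from h import *
print(observe()['position'])
im=get_image('wrist');cv2.imwrite('pics/w1.png',im)
print(observe()['position'],observe()['force'])
for r in recognise('block','wrist'):print(r)
E
```

```text
[0.6561986  0.00665083 0.22641732]
[0.65601996 0.00748484 0.22661925] [-0.24089609  0.22694066 -0.10617888]
{'rect': [272.8, 114.1, 348.5, 160.9], 'p': 0.83}
{'rect': [67.9, 216.6, 153.8, 301.5], 'p': 0.71}
{'rect': [525.0, 0.0, 634.9, 25.4], 'p': 0.65}
```

View pics/w1.png

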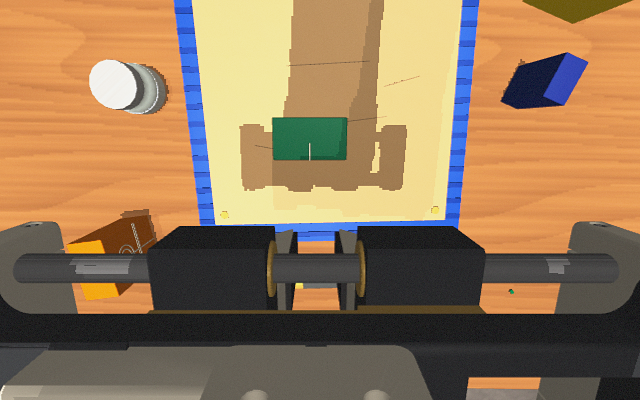

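The wrist view shows the green block top at (273–347, 118–160). The scribed mark at (310,150) is on the side facing the tool, away from the fence.

```bash
python3 - <<'E'
from h import *
print(ray('wrist',[(273,118),(347,117.5),(347,160),(274,161)],.111).round(4)[:,:2], camera_model('wrist')['T'].round(3)[:3,3] )
print(ray('wrist',[(310,150)],.111))
E
```

```text
[[ 0.5875 -0.0288]
 [ 0.5859  0.0333]
 [ 0.6214  0.0348]
 [ 0.6235 -0.0285]] [0.592 0.007 0.383]
[[0.61346928 0.00263691 0.111     ]]
```

Request:
apply_moves([
  {"x":0.5,"y":-0.2,"z":-4,"yaw":1,"hand":-0.57},
  {"x":0.5,"y":-0.5,"z":-8,"yaw":1,"hand":-0.57},
  {"x":0.5,"y":-0.5,"z":-11,"yaw":1,"hand":-0.57},
  {"x":0.5,"y":-0.5,"z":-13,"yaw":1,"hand":-0.57},
  {"x":0,"y":-0.5,"z":-13,"yaw":1,"hand":-0.57},
  {"x":-0.5,"y":-0.5,"z":-13,"yaw":1,"hand":-0.57},
  {"x":-1.0,"y":-0.5,"z":-13,"yaw":1,"hand":-0.57},
  {"x":-1.5,"y":-0.5,"z":-13,"yaw":1,"hand":-0.57},
])

```text
clock: 3.82
position: [0.6416, 0.0011, 0.0976]
ee_rot: [-0.055, 3.14, 0.0]
force: [-0.1, -0.5, 0.3]
width: 0.214
gripper_force: 0.0
```

Request:
apply_moves([
  {"x":-0.3,"y":0,"z":0,"yaw":0,"hand":-0.57},
  {"x":-0.6,"y":0,"z":0,"yaw":0,"hand":-0.57},
  {"x":-0.9,"y":0,"z":0,"yaw":0,"hand":-0.57},
  {"x":-1.2,"y":0,"z":0,"yaw":0,"hand":-0.57},
  {"x":-1.5,"y":0,"z":0,"yaw":0,"hand":-0.57},
  {"x":-1.8,"y":0,"z":0,"yaw":0,"hand":-0.57},
  {"x":-2.1,"y":0,"z":0,"yaw":0,"hand":-0.57},
])

```text
clock: 4.7
position: [0.6203, 0.001, 0.0967]
ee_rot: [0.055, -3.141, -0.0]
force: [0.5, 0.2, -0.1]
width: 0.219
gripper_force: 0.2
```

```bash
python3 - <<'E'
from h import *
im=get_image('scene');print(observe()['position'],observe()['force'])
w=get_image('wrist')
cv2.imwrite('pics/p2.png',np.vstack([cv2.resize(im[140:290,220:400],(640,300)),cv2.resize(w[:300],(640,300))]))
E
```

```text
[0.61991952 0.00094903 0.09667033] [-0.2702508  -0.71090847 -0.22335691]
```

View pics/p2.png

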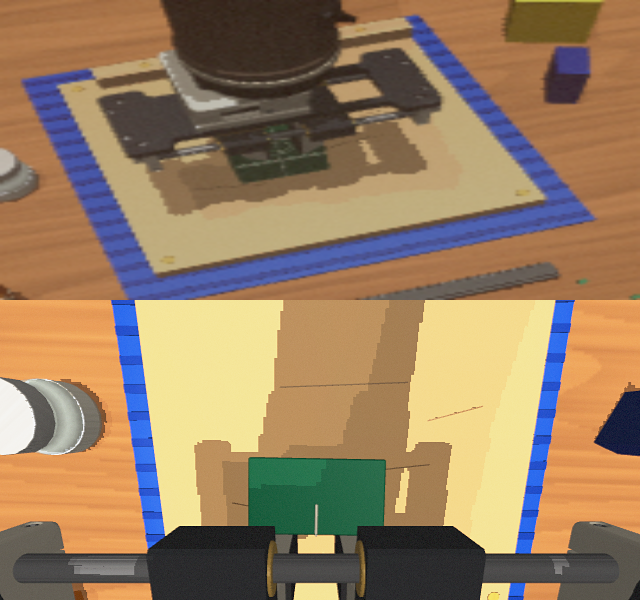

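Fingers are centred on the marked face and the tip is just beginning; carry on.

Request:
apply_moves([
  {"x":-0.3,"y":0,"z":0,"yaw":0,"hand":-0.57},
  {"x":-0.6,"y":0,"z":0,"yaw":0,"hand":-0.57},
  {"x":-0.9,"y":0,"z":0,"yaw":0,"hand":-0.57},
  {"x":-1.2,"y":0,"z":0,"yaw":0,"hand":-0.57},
  {"x":-1.5,"y":0,"z":0,"yaw":0,"hand":-0.57},
])

```text
clock: 5.42
position: [0.6053, 0.001, 0.0967]
ee_rot: [0.055, -3.141, -0.0]
force: [0.3, -0.5, 0.0]
width: 0.212
gripper_force: 0.0
```

```bash
python3 - <<'E'
from h import *
im=get_image('scene');print(observe()['position'],observe()['force'])
w=get_image('wrist')
cv2.imwrite('pics/p3.png',np.vstack([cv2.resize(im[140:290,220:400],(640,300)),cv2.resize(w[:300],(640,300))]))
E
```

```text
[0.60487465 0.00097316 0.09667143] [-0.44584193  0.06219445 -0.31809982]
```

View pics/p3.png

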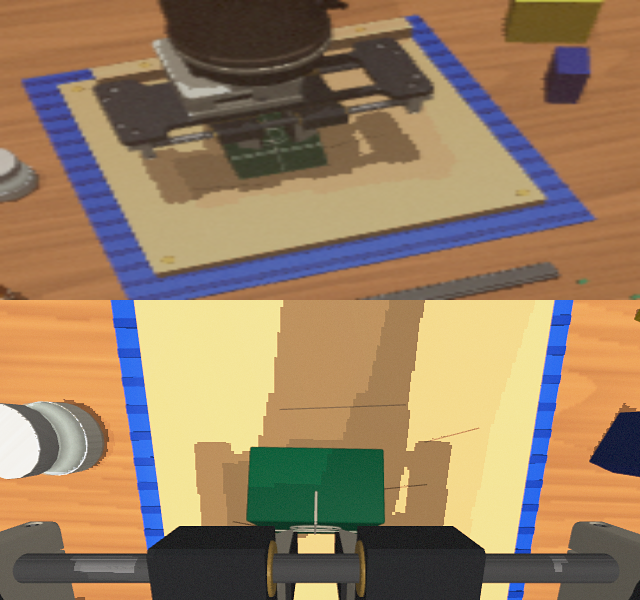

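It is tipping cleanly, with the marked face coming into view. Continue past the balance point.

Request:
apply_moves([
  {"x":-0.3,"y":0,"z":0,"yaw":0,"hand":-0.57},
  {"x":-0.6,"y":0,"z":0,"yaw":0,"hand":-0.57},
  {"x":-0.9,"y":0,"z":0,"yaw":0,"hand":-0.57},
  {"x":-1.2,"y":0,"z":0,"yaw":0,"hand":-0.57},
  {"x":-1.5,"y":0,"z":0,"yaw":0,"hand":-0.57},
  {"x":-1.8,"y":0,"z":0,"yaw":0,"hand":-0.57},
  {"x":-2.1,"y":0,"z":0,"yaw":0,"hand":-0.57},
  {"x":-2.1,"y":0,"z":0,"yaw":0,"hand":-0.57},
  {"x":-2.1,"y":0,"z":0,"yaw":0,"hand":-0.57},
])

```text
clock: 6.65
position: [0.5847, 0.001, 0.0968]
ee_rot: [-0.055, 3.141, 0.0]
force: [0.3, -0.3, -0.2]
width: 0.215
gripper_force: 0.0
```

Request:
apply_moves([
  {"x":0,"y":0,"z":2,"yaw":0,"hand":-0.57},
  {"x":2,"y":0,"z":5,"yaw":0,"hand":-0.57},
  {"x":5,"y":0,"z":6,"yaw":0,"hand":-0.57},
  {"x":7.5,"y":0,"z":6,"yaw":0,"hand":-0.57},
  {"x":7.5,"y":0,"z":6,"yaw":0,"hand":-0.57},
  {"x":7.5,"y":0,"z":6,"yaw":0,"hand":-0.57},
])

```text
clock: 7.4
position: [0.6587, 0.0009, 0.1563]
ee_rot: [0.055, -3.14, 0.0]
force: [0.4, 0.4, -0.4]
width: 0.216
gripper_force: 0.0
```

```bash
python3 - <<'E'
from h import *
print(observe()['position'],observe()['force'])
w=get_image('wrist');cv2.imwrite('pics/w4.png',w)
for r in silhouettes('block','wrist'):
  print(r['p'],r['rect'])
  print(rect('wrist',r['mask'],.057))
E
```

```text
[0.65868771 0.00087137 0.1562676 ] [ 0.35172878  0.44684425 -0.35782366]
0.95 [279.7, 0.0, 366.4, 111.7]
(array([ 5.45307678e+02, -2.99133301e-01]), (77.95930480957031, 63.47753143310547), 0.9520068168640137)
0.63 [63.0, 231.2, 127.9, 314.6]
(array([ 699.87744141, -193.23774719]), (22.214553833007812, 50.97200012207031), 1.9930440187454224)
```

View pics/w4.png

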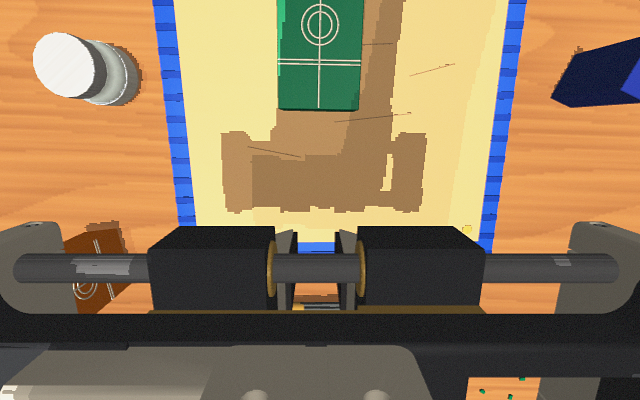

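The block lies marked face up. In the wrist view its foot end is at row 110, about x = 0.584. Now go low behind it and push toward the fence.

Request:
apply_moves([
  {"x":0,"y":0,"z":-4,"yaw":0,"hand":-0.57},
  {"x":0,"y":0,"z":-8,"yaw":0.3,"hand":-0.57},
  {"x":0,"y":0,"z":-11,"yaw":0.3,"hand":-0.57},
  {"x":-1,"y":0,"z":-12.4,"yaw":0.3,"hand":-0.57},
  {"x":-3,"y":0,"z":-12.4,"yaw":0.3,"hand":-0.57},
  {"x":-4.5,"y":0,"z":-12.4,"yaw":0.3,"hand":-0.57},
  {"x":-5.3,"y":0,"z":-12.4,"yaw":0.3,"hand":-0.57},
  {"x":-5.8,"y":0,"z":-12.4,"yaw":0.3,"hand":-0.57},
  {"x":-6.2,"y":0,"z":-12.4,"yaw":0.3,"hand":-0.57},
])

```text
clock: 8.62
position: [0.5977, 0.001, 0.0329]
ee_rot: [-0.063, 3.14, 0.0]
force: [-0.0, -0.7, 0.0]
width: 0.214
gripper_force: 0.0
```

Request:
apply_moves([
  {"x":-0.4,"y":0,"z":0,"yaw":0,"hand":-0.57},
  {"x":-0.8,"y":0,"z":0,"yaw":0,"hand":-0.57},
  {"x":-1.2,"y":0,"z":0,"yaw":0,"hand":-0.57},
  {"x":-1.6,"y":0,"z":0,"yaw":0,"hand":-0.57},
  {"x":-2.0,"y":0,"z":0,"yaw":0,"hand":-0.57},
  {"x":-2.4,"y":0,"z":0,"yaw":0,"hand":-0.57},
  {"x":-2.8,"y":0,"z":0,"yaw":0,"hand":-0.57},
  {"x":-3.2,"y":0,"z":0,"yaw":0,"hand":-0.57},
  {"x":-3.6,"y":0,"z":0,"yaw":0,"hand":-0.57},
  {"x":-3.6,"y":0,"z":0,"yaw":0,"hand":-0.57},
])

```text
clock: 9.88
position: [0.5609, 0.001, 0.0327]
ee_rot: [0.063, -3.14, -0.0]
force: [0.2, 0.3, -0.3]
width: 0.217
gripper_force: 0.0
```

```bash
python3 - <<'E'
from h import *
print(observe()['position'],observe()['force'])
w=get_image('wrist');cv2.imwrite('pics/w5.png',w)
E
```

```text
[0.56091276 0.00097632 0.03268807] [ 0.19626104  0.28847341 -0.25674792]
```

View pics/w5.png

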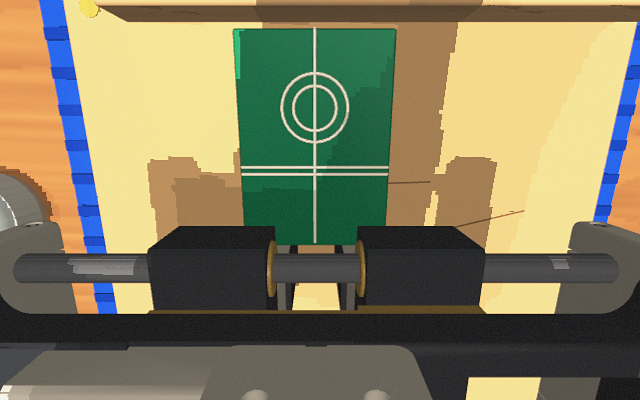

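```bash
python3 - <<'E'
from h import *
print(ray('wrist',[(235,29),(395,30),(245,244),(384,245)],.057).round(4))
print(ray('wrist',[(130,20),(460,22),(600,23)],.021).round(4))
E
```

```text
[[ 0.4628 -0.0334  0.057 ]
 [ 0.4607  0.0278  0.057 ]
 [ 0.5504 -0.0308  0.057 ]
 [ 0.5484  0.0318  0.057 ]]
[[ 0.4516 -0.0928  0.021 ]
 [ 0.4461  0.0668  0.021 ]
 [ 0.4438  0.1346  0.021 ]]
```

The remaining gap is about 13 mm and it is square. Close it slowly.

Request:
apply_moves([
  {"x":-0.3,"y":0,"z":0,"yaw":0,"hand":-0.57},
  {"x":-0.6,"y":0,"z":0,"yaw":0,"hand":-0.57},
  {"x":-0.8,"y":0,"z":0,"yaw":0,"hand":-0.57},
  {"x":-1.0,"y":0,"z":0,"yaw":0,"hand":-0.57},
  {"x":-1.1,"y":0,"z":0,"yaw":0,"hand":-0.57},
  {"x":-1.1,"y":0,"z":0,"yaw":0,"hand":-0.57},
])

```text
clock: 10.68
position: [0.5503, 0.001, 0.0327]
ee_rot: [0.063, -3.141, -0.0]
force: [-0.2, 0.5, 0.8]
width: 0.216
gripper_force: 0.0
```

Request:
apply_moves([
  {"x":-0.1,"y":0,"z":0,"yaw":0,"hand":-0.57},
  {"x":-0.1,"y":0,"z":0,"yaw":0,"hand":-0.57},
])

```text
clock: 10.92
position: [0.5495, 0.001, 0.0328]
ee_rot: [-0.063, 3.141, 0.0]
force: [-0.0, 1.2, 0.3]
width: 0.215
gripper_force: 0.3
```

Request:
apply_moves([
  {"x":-0.1,"y":0,"z":0,"yaw":0,"hand":-0.57},
  {"x":-0.1,"y":0,"z":0,"yaw":0,"hand":-0.57},
])

```text
clock: 11.18
position: [0.549, 0.001, 0.0329]
ee_rot: [-0.063, 3.14, 0.0]
force: [2.4, 0.1, -0.7]
width: 0.218
gripper_force: 1.2
```

Request:
apply_moves([
  {"x":-0.1,"y":0,"z":0,"yaw":0,"hand":-0.57},
  {"x":-0.1,"y":0,"z":0,"yaw":0,"hand":-0.57},
])

```text
clock: 11.42
position: [0.549, 0.001, 0.0332]
ee_rot: [-0.063, 3.138, 0.0]
force: [5.5, 1.3, -0.9]
width: 0.213
gripper_force: 2.6
```

Request:
apply_moves([
  {"x":-0.1,"y":0,"z":0,"yaw":0,"hand":-0.57},
  {"x":-0.1,"y":0,"z":0,"yaw":0,"hand":-0.57},
])

```text
clock: 11.68
position: [0.549, 0.001, 0.0335]
ee_rot: [-0.063, 3.136, -0.0]
force: [6.8, -0.3, -2.4]
width: 0.212
gripper_force: 3.6
```

Force rises while the TCP stays put, so the block is seated. Back off and check.

Request:
apply_moves([
  {"x":0.4,"y":0,"z":0,"yaw":0,"hand":-0.57},
  {"x":1.5,"y":0,"z":0,"yaw":0,"hand":-0.57},
  {"x":4,"y":0,"z":0,"yaw":0,"hand":-0.57},
  {"x":5,"y":0,"z":4,"yaw":0,"hand":-0.57},
  {"x":5,"y":0,"z":10,"yaw":0,"hand":-0.57},
  {"x":2,"y":0,"z":16,"yaw":0,"hand":-0.57},
  {"x":0,"y":0,"z":20,"yaw":0,"hand":-0.57},
  {"x":0,"y":0,"z":20,"yaw":0,"hand":-0.57},
  {"x":0,"y":0,"z":20,"yaw":0,"hand":-0.57},
])

```text
clock: 12.8
position: [0.5465, 0.0011, 0.2322]
ee_rot: [0.063, -3.14, -0.0]
force: [-0.5, 0.5, -0.3]
width: 0.218
gripper_force: 0.0
```

```bash
python3 - <<'E'
from h import *
print(observe()['position'],observe()['force'])
w=get_image('wrist');cv2.imwrite('pics/w6.png',w)
for r in silhouettes('block','wrist'):
  print(r['p'],r['rect'],rect('wrist',r['mask'],.057))
E
```

```text
[0.5464787  0.0011183  0.23221023] [-0.49644259  0.51772535 -0.33634523]
0.74 [509.9, 67.9, 640.0, 131.3] (array([450.98455811, 261.44049072]), (123.33354949951172, 63.1434211730957), 72.75984954833984)
0.64 [284.3, 90.7, 346.7, 178.9] (array([493.39358521,  -1.90399551]), (90.9985580444336, 64.09735870361328), 2.7875306606292725)
```

View pics/w6.png

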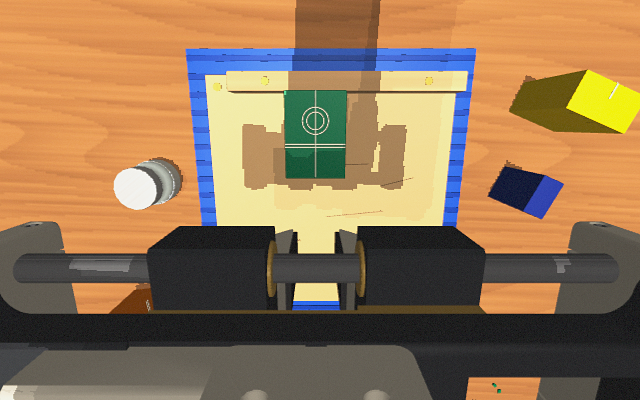

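The block's end (row 91) touches the fence face squarely, marked face up, and the bystanders are where they were.

```bash
python3 -c "from cell import *;print(sign_off())"
```

```text
the job is handed in; nothing more can be done
None
```

The green block was tipped onto its back with its marked face up and pushed snug and square against the fence. The highest force read was about 7 N, the bystanders looked untouched, and the job was handed in at about 13 s (no verdict returned).

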